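Bring the condiment caddy over the sill into the serving bay

TASK

Lift only the bar end of the wooden caddy and set that end on the steel bay's raised sill with the rear end still on the table, let go, and then push the caddy from behind, without forcing it, over the sill until it lies flat in the bay. Go on pushing gently until its leading end has just pressed the sprung rubber stop in a little, by feel and never hard, and leave it resting against the stop. Never lift the whole caddy clear or tip it steeply, and leave everything else where it stands.

Things in the scene. Friction and masses are not known exactly. Their poses are not given: they have to be found in the camera images.
- caddy: Open plywood condiment box with four jars fixed in it, 190 mm long, 130 wide, walls 60 high and 8 thick, jars up to 82 high. 0.55 to 0.95 kg in all, not known beforehand. Too wide to grasp across. Origin: centre of its underside; x = from rear end to leading (bar) end, y across, z up.
- bar (a point): Centre of the caddy's lift bar at its leading end: round wood, 14 mm thick, level along the caddy's y, 106 mm free between two cheeks 34 mm long that reach 114 mm up. Its axis is 100 mm above the underside and 72 mm ahead of the caddy's middle; the space round it is free down to the 60 mm walls. Axes as the caddy's.
- lead_edge (a point): Middle of the caddy's leading bottom edge (the bar end), 95 mm ahead of its middle; axes as the caddy's.
- rear_edge (a point): Middle of the caddy's rear bottom edge, 95 mm behind its middle; axes as the caddy's. The flat rear wall stands straight up from it, 60 mm high and 130 mm wide.
- bay: Fixed shallow steel serving bay, open on top: floor 3 mm above the table, 170 mm wide between side rims 22 mm high. Origin: on the table under the middle of its sill; x = the way in, over the sill towards the stop; y across, z up. Friction of the caddy on steel and on the table is moderate (coefficient about 0.4 to 1.2), not known beforehand.
- sill_top (a point): Middle of the top of the bay's sill, a raised steel threshold 16 mm high above the table, 12 mm thick (6 mm either way along x) and 186 mm wide; axes as the bay's. Pushed hard from behind the caddy can wedge on the sill with its rear end held down by the push; easing off for a moment lets it tip forward.
- stop_wall (a point): Middle of the foot of the bay's end wall, 292 mm in from the sill's middle. Before it a sprung rubber stop, 120 mm wide, 7 to 37 mm above the table, on a carriage clamped at a different place each time, not reported: its face is 206 to 228 mm from the sill's middle, to be found by feel. It gives 0.8 mm per newton, 12 mm at most; over 12 N is too hard.
- mug: Bystander, not to be touched: white mug with a handle, 80 mm wide, 90 mm high; origin at its underside.
- jar: Bystander, not to be touched: amber jar with a steel lid, 70 mm wide, 90 mm high; origin at its underside.
- bottle1: Bystander, not to be touched: clear bottle, 66 mm wide, 200 mm high; origin at its underside.
- bottle2: Bystander, not to be touched: green bottle, 66 mm wide, 200 mm high; origin at its underside.
- tumbler: Bystander, not to be touched: drinking glass, 72 mm wide, 100 mm high; origin at its underside.
- spoon: Bystander, not to be touched: spoon lying flat on the table; origin at its underside.
- plate: Bystander, not to be touched: white plate, 200 mm wide, 22 mm high; origin at its underside.
Not all that is in view belongs to the job. Of the things that look like the caddy, take the one that is farthest from the robot's base at the start.

How it is judged (in metres and radians):
On the way, in this order (a step that is already met when the one before it is completed fails the run):
1. the caddy's leading bottom edge is held up past the sill while its rear edge stays on the table (x of lead_edge in the frame of bay above 0.008 m and z of lead_edge in the frame of bay above 0.014 m and height (world z) of rear_edge below 0.006 m and contact force between the fingers and caddy above 0.5 N), for 0.1 s.
2. the leading end rests on the sill, the rear edge on the table, and the gripper has let go (x of lead_edge in the frame of bay between 0.008 and 0.09 m and z of lead_edge in the frame of bay above 0.013 m and height (world z) of rear_edge below 0.006 m and contact force between caddy and sill above 0.3 N and contact force between the fingers and caddy below 0.05 N), for 0.2 s.
At the end, for the whole second after the job is handed in: The caddy lies flat on the bay's floor (both bottom edges within 4 mm of it) with its rear edge inside the sill, its leading end resting against the sprung pad with more than 0.3 N, at rest and released (x of rear_edge in the frame of bay above 0.005 m and z of each of rear_edge, lead_edge in the frame of bay below 0.007 m and contact force between caddy and pad above 0.3 N and linear speed of caddy below 0.01 m/s and contact force between the fingers and caddy below 0.05 N); the robot touches nothing.
It fails at once if the caddy pressed against the stop with more than 12 N (contact force between caddy and pad above 12 N).
It fails at once if the caddy forced against the sill with more than 40 N (contact force between caddy and sill above 40 N).
It fails at once if the whole caddy lifted clear (both bottom edges more than 30 mm up) (height (world z) of each of lead_edge, rear_edge above 0.03 m).
It fails at once if the caddy tipped by more than 0.4 rad (angle between bar's own z axis and vertical above 0.4 rad).
It fails at once if a bystander moved by more than 15 mm (distance of any of mug, jar, bottle1, bottle2, tumbler, spoon, plate from where it was at the start of the episode above 0.015 m).
It also fails if it takes over 72 s, if anything falls off the work surface, if the arm or the gripper's body presses on something with over 40 N, if the wrist force passes 120 N, or if a joint passes its speed limit or range.

ROBOT

A 6-joint arm with a two-finger parallel gripper is mounted at the origin on the work surface. World frame = base frame: x ahead of the robot, y to its left, z up, the work surface at z = 0. Lengths are in mm, angles in rad, forces in N, time in s.
With the tool pointing down it reaches from about 325 to 900 mm from the base axis. Payload 6.1 kg.
Tool frame: the origin (TCP) lies midway between the tips of the shut fingers; the grasp point (between the pads) lies 19 mm behind it; z points along the fingers, y is the direction in which the jaws open and shut (so a half turn about z gives the same grasp; the last joint's range is limited). The gripper opens to 85 mm and grips with 20 to 120 N. Pads are 22 mm wide; open, the fingers measure 114 mm over their backs; the gripper's body (76 mm by 85 mm) begins 54 mm behind the grasp point. The pads swing forward as they close: fully open they stand 13 mm farther back than shut.
Start: joints at [1.015, 0.22, 1.526, -0, 1.395, -0.126], TCP at [260.428, 568.149, 231.3] pointing down, gripper open.
Joint ranges: [-2.98, 2.98], [-0.91, 2.08], [0.09, 2.57], [-1.24, 4.39], [0.2, 2.65], [-2.68, 2.68]. Speed limits (rad/s): [2.57, 2.57, 3.01, 3.14, 3.14, 3.14].

INTERFACE

Orientations are given as a unit quaternion [w, x, y, z].
In Python, from bench import bot gives the robot as it stands.
- The arm moves only by the tool step_arm, never from a script. Its argument "motion" is text: rows parted by semicolons, each of 6 numbers parted by spaces: the shift along the tool's x, y, z in m, then the turn, a rotation vector about the tool's x, y, z in rad. A call has exactly 5 rows; each row is the pose to reach, as a shift and turn from the pose measured when the call began, along the tool's axes at that moment; what a row does not reach only later rows make up. A row lasts 1/8 s, in which the tool goes at most 62.5 mm and 10.7 degrees, less where a joint would pass 70% of its speed; a pose out of reach is approached as far as the arm can. A call with a gripper value outside its range is refused whole. "grip" is the opening, from 0 (shut) to 1 (fully open), set as the call begins (left out, the last holds). The fingers move at their own pace and stop on an object; the grip force is fixed at half the most. Time passes only in rows, so rows that repeat a pose let the fingers close, or fill a call up. It gives the time, the measured TCP pose, the force and the opening at its end, in the units of the state.
- bot.read_state(): the state, without advancing time (a new reading comes with each control period).
- bot.snapshot(name): name is "scene" or "side" or "wrist"; returns a dict with "frame" (480x640x3 uint8, red, green, blue), "camera_matrix" (3x3 intrinsics, pixels), "extrinsics" (4x4, takes a point from camera to world coordinates). Camera axes: x right, y down, z forward; pixel columns grow to the right and rows downward; lengths in mm; the calibration is good to about 2 mm. A picture is of the moment at which its call begins. There is no depth.
- bot.hand_in(): hands the job in, once; it reports no verdict.
Trained networks look in a picture, given as the dict that the camera call returned (one of the last four; its "shot" number tells which), for a name from the list of things; names that differ only in an ending like _2 or _b are one class to them, and where a whole thing is asked for, a point or a joint stands for the part that bears it (a point fixed in the world has none). Each returns a list of dicts, best first, with "conf" (0 to 1); they miss things now and then, are a little off and sometimes report something else, mostly with a low value. They report only what shows in the picture. A call takes as long as a camera call. They do not tell look-alikes from the thing itself.
- bot.silhouettes(picture, name): "pixels" (480x640 bool, what is visible of it) and "box" ([left, top, width, height] in pixels, round what is visible of it).
- bot.tip_of(picture, name): "at" ([column, row] in pixels: a listed point, or the origin of a listed thing).
The state is a dict: "t": time; "joint_positions": joint angles; "dq": joint speeds; "joint_efforts": joint torques, N m; "tcp_pos": TCP position; "tool_rot": TCP orientation; "contact_force": force on the tool from outside, world axes, zero at the start; "ft_torque": the same for the moment, N m; "width": finger opening in mm.
Only numpy, scipy, OpenCV 4.12 (cv2) and the standard library are available. Lean on these libraries where they do the work, as an engineer would, in place of code of your own. Each camera call takes 0.05 s, during which the arm holds its last target. There are 200 camera calls.

## Working session

There is one attempt and no reset: what is moved stays moved. The work goes in short steps, Python scripts to look and compute and a tool call to move; the robot and the scene stay as the last step left them, time stands still between calls to the robot, and variables do not carry over. Pictures are saved under pics/ and viewed, about 8 in all and at most 12, crops included, and the job is handed in when it is done.

Besides the shell and the picture viewer there is one more tool, called after ">>>" as name(argument=value, ...) on one line, values as JSON. step_arm: Moves the arm, as the interface text tells. Its arguments: {"type":"object","properties":{"motion":{"type":"string"},"grip":{"type":"number"}},"required":["motion"]}

```bash
mkdir -p pics; ls
cat > h.py <<'E'
import numpy as np, cv2
from bench import bot
from scipy.spatial.transform import Rotation as R
def save(s,n): cv2.imwrite(f'pics/{n}.png',s['frame'][...,::-1])
def proj(s,P):
    E=np.linalg.inv(np.array(s['extrinsics'])); p=(E[:3,:3]@np.asarray(P,float).T).T+E[:3,3]
    q=(np.array(s['camera_matrix'])@p.T).T; return q[:,:2]/q[:,2:]
def ray(s,uv,z):
    E=np.array(s['extrinsics']);K=np.array(s['camera_matrix'])
    d=E[:3,:3]@np.linalg.inv(K)@[uv[0],uv[1],1]; o=E[:3,3]; return o+d*(z-o[2])/d[2]
def tool():
    q=bot.read_state()['tool_rot']; return R.from_quat([q[1],q[2],q[3],q[0]])
E
python3 - <<'E'
from h import *
S={n:bot.snapshot(n) for n in('scene','side')}
cv2.imwrite('pics/a.png',cv2.resize(np.vstack([s['frame'] for s in S.values()])[...,::-1],(480,720))) if 0 else None
for n,s in S.items():
    save(s,n)
    print(n,np.array(s['extrinsics'])[:3,3].round())
    for k,z in (('caddy',0),('bar',100),('lead_edge',0),('rear_edge',0),('bay',0),('sill_top',16),('stop_wall',0),('mug',0),('jar',0),('bottle1',0),('bottle2',0),('tumbler',0),('spoon',0),('plate',0)):
        print(k,[(np.round(d['at']).tolist(),round(d['conf'],2),ray(s,d['at'],z)[:2].round().tolist()) for d in bot.tip_of(s,k)])
st=bot.read_state();print(st['tool_rot'],st['contact_force'])
print(tool().as_matrix().round(3))
E
```

```text
pics
scene [1240.  226. 1018.]
caddy [([343.0, 268.0], 0.96, [506.0, 16.0]), ([445.0, 220.0], 0.79, [226.0, 252.0])]
bar [([368.0, 256.0], 0.73, [518.0, 85.0]), ([473.0, 188.0], 0.6, [167.0, 305.0])]
lead_edge [([366.0, 282.0], 0.91, [529.0, 92.0]), ([469.0, 207.0], 0.82, [142.0, 311.0])]
rear_edge [([316.0, 251.0], 0.57, [473.0, -77.0])]
bay [([384.0, 282.0], 0.92, [513.0, 137.0])]
sill_top [([384.0, 280.0], 0.57, [516.0, 135.0])]
stop_wall [([492.0, 331.0], 0.61, [565.0, 431.0])]
mug [([309.0, 297.0], 0.81, [628.0, -37.0])]
jar [([388.0, 348.0], 0.83, [700.0, 196.0])]
bottle1 [([304.0, 341.0], 0.64, [753.0, -4.0]), ([207.0, 275.0], 0.56, [659.0, -331.0])]
bottle2 [([304.0, 341.0], 0.64, [753.0, -4.0]), ([207.0, 275.0], 0.56, [659.0, -331.0])]
tumbler [([244.0, 320.0], 0.92, [750.0, -169.0]), ([238.0, 198.0], 0.23, [353.0, -388.0])]
spoon [([171.0, 244.0], 0.66, [594.0, -486.0])]
plate [([240.0, 199.0], 0.61, [356.0, -382.0])]
side [ 461. 1035. 1366.]
caddy [([429.0, 352.0], 0.74, [225.0, 254.0]), ([322.0, 272.0], 0.56, [503.0, 12.0])]
bar [([312.0, 269.0], 0.7, [528.0, 78.0]), ([31
[... 415 characters left out ...]
0, 255.0], 0.89, [642.0, -45.0]), ([297.0, 154.0], 0.18, [603.0, -479.0])]
jar [([250.0, 326.0], 0.89, [685.0, 193.0])]
bottle1 [([232.0, 266.0], 0.87, [758.0, -2.0]), ([272.0, 181.0], 0.73, [675.0, -347.0]), ([248.0, 326.0], 0.43, [691.0, 192.0])]
bottle2 [([232.0, 266.0], 0.87, [758.0, -2.0]), ([272.0, 181.0], 0.73, [675.0, -347.0]), ([248.0, 326.0], 0.43, [691.0, 192.0])]
tumbler [([237.0, 226.0], 0.94, [764.0, -154.0])]
spoon [([298.0, 151.0], 0.62, [600.0, -491.0])]
plate [([378.0, 175.0], 0.85, [339.0, -382.0])]
[ 6.05526404e-06  2.13248025e-01  9.76998096e-01 -1.02216564e-05] [-0.44839037  0.89953413 -0.71387295]
[[-0.909  0.417  0.   ]
 [ 0.417  0.909 -0.   ]
 [-0.    -0.    -1.   ]]
```

Run:
```python
import cv2,numpy as np
a=cv2.imread('pics/scene.png');b=cv2.imread('pics/side.png')
cv2.imwrite('pics/v1.png',cv2.resize(a[120:420,130:530],(800,600),interpolation=cv2.INTER_CUBIC))
cv2.imwrite('pics/v2.png',cv2.resize(b[150:450,150:550],(800,600),interpolation=cv2.INTER_CUBIC))
```

```text
(no output)
```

View pics/v1.png

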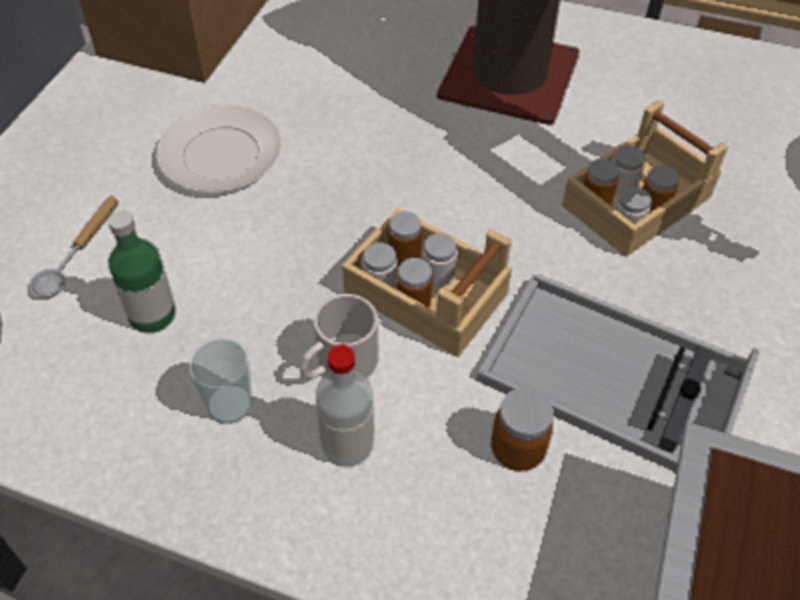

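View pics/v2.png

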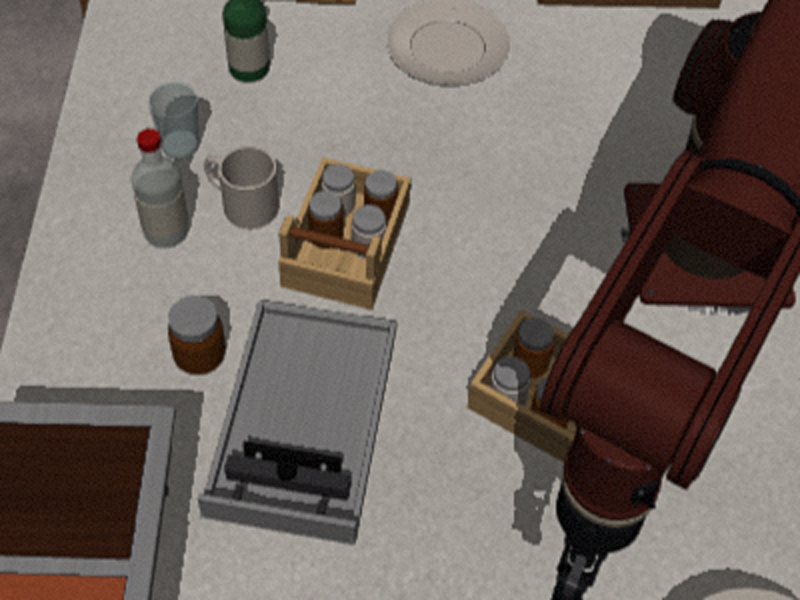

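The caddy candidates are at scene (343,268) and (445,220), about 505 mm and 339 mm from the base. The first is farther away and points at the bay, so that is the one meant. Next I fit its pose and the bay's pose, with one enlarged overlay to check both.

```bash
cat >> h.py <<'E'
from scipy.optimize import minimize
def box(x0,x1,y0,y1,z0,z1): return np.array([[x,y,z] for x in(x0,x1) for y in(y0,y1) for z in(z0,z1)],float)
CAD=[box(-95,95,-65,65,0,60),box(55,89,-65,-53,60,114),box(55,89,53,65,60,114),box(65,79,-53,53,93,107)]+[box(x-19,x+19,y-19,y+19,60,82) for x in(-62,-12) for y in(-27,27)]
def place(P,x,y,a,z=0):
    c,s=np.cos(a),np.sin(a); return P@np.array([[c,s,0],[-s,c,0],[0,0,1]])+[x,y,z]
def mask(s,parts,p):
    m=np.zeros((480,640),np.uint8)
    for b in parts: cv2.fillConvexPoly(m,cv2.convexHull((proj(s,place(b,*p[:3]))*16).astype(np.int32)),1,shift=4)
    return m>0
def fit(shots,ms,partsf,p0,step):
    def c(p): return sum(1-(a&m).sum()/(a|m).sum() for s,m in zip(shots,ms) for a in[mask(s,partsf(p),p)])
    p0=np.array(p0,float); sim=np.vstack([p0]+[p0+np.eye(len(p0))[i]*step[i] for i in range(len(p0))])
    r=minimize(c,p0,method='Nelder-Mead',options=dict(initial_simplex=sim,maxiter=250)); return r.x,r.fun
E
python3 - <<'E'
from h import *
S=[bot.snapshot(n) for n in('scene','side')]
def near(n,P):
    out=[]
    for s in S:
        t=proj(s,[P])[0]; L=[d for d in bot.silhouettes(s,n)]
        d=min(L,key=lambda d:np.hypot(d['box'][0]+d['box'][2]/2-t[0],d['box'][1]+d['box'][3]/2-t[1])); out.append(d['pixels']); print(n,d['conf'],d['box'])
    return out
mc=near('caddy',[505,14,40]); c,f=fit(S,mc,lambda p:CAD,[505,14,1.27],[8,8,.1]); print('caddy',c,f)
mb=near('bay',[545,280,10]); 
bp=lambda p:[box(-6,p[3],-93,93,0,16),box(-6,p[3],-93,-85,0,22),box(-6,p[3],85,93,0,22)]
b,f=fit(S,mb,bp,[520,132,1.41,300],[8,8,.1,8]); print('bay',b,f)
print(tool().as_matrix().round(2)[0])
ax=lambda a:np.array([np.cos(a),np.sin(a)])
l=c[:2]+95*ax(c[2]); d=l-b[:2]; print('lead in bay',d@ax(b[2]),d@ax(b[2]+np.pi/2),'bar',c[:2]+72*ax(c[2]))
for s,n in zip(S,'ab'):
    im=s['frame'][...,::-1].copy()
    for parts,p in((CAD,c),(bp(b),b)):
        for q in parts: cv2.polylines(im,[cv2.convexHull(proj(s,place(q,*p[:3])).astype(np.int32))],1,(0,255,0),1)
    cv2.imwrite(f'pics/o{n}.png',im)
a=cv2.imread('pics/oa.png')[200:380,270:530];bb=cv2.imread('pics/ob.png')[210:430,230:380]
cv2.imwrite('pics/v3.png',np.hstack([cv2.resize(a,(440,305)),cv2.resize(bb,(208,305))]) if 0 else cv2.resize(np.hstack([a,bb[:180]]),(800,351),interpolation=cv2.INTER_CUBIC))
E
```

```text
caddy 0.73 [302.0, 223.5, 86.8, 70.5]
caddy 0.76 [288.5, 231.2, 65.1, 73.4]
caddy [498.84475513  12.82302902   1.31992731] 0.09827307569129895
bay 0.96 [368.8, 254.8, 138.5, 102.2]
bay 0.58 [249.5, 299.8, 100.8, 123.4]
bay [521.0940265  141.56376051   1.40926026 294.64928685] 0.15017766232834362
[-0.91  0.42  0.  ]
lead in bay -36.021972292263705 -7.2216772527828 bar [516.71845778  82.56921712]
```

View pics/v3.png

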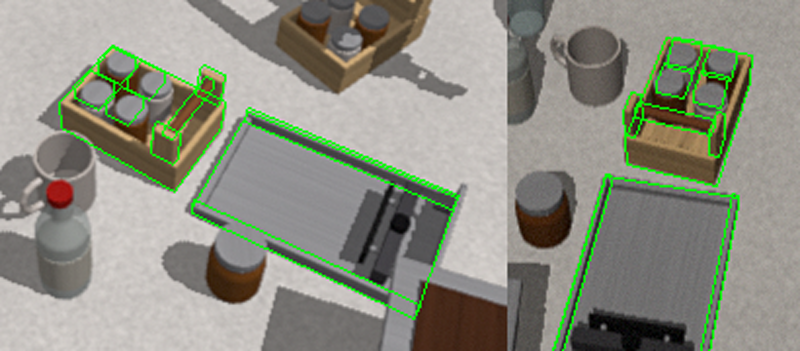

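The overlay sits on the chosen caddy in both views. The pose is about (499,13) at yaw 1.32, and the bay's sill is about (520,138) at yaw 1.41. I now move over the bar.

>>> step_arm(motion="-0.045 -0.035 0 0 0 -0.04; -0.09 -0.07 0 0 0 -0.08; -0.135 -0.105 0 0 0 -0.12; -0.18 -0.14 0 0 0 -0.15; -0.225 -0.172 0 0 0 -0.178", grip=0.7)

```text
t: 2.42
tcp_pos: [393.9, 316.4, 231.6]
tool_rot: [0.0, 0.125, 0.992, 0.0]
contact_force: [0.8, 0.7, -0.6]
width: 59.8
```

```bash
cat >> h.py <<'E'
def to(P,yaw=None):
    s=bot.read_state(); Rm=tool().as_matrix(); d=Rm.T@(np.array(P)-s['tcp_pos'])
    out='shift',(d/1000).round(4).tolist()
    a=np.arctan2(Rm[1,1],Rm[0,1]); print('t',s['t'],'tcp',np.round(s['tcp_pos'],1),'yaw_y',round(a,3),'F',np.round(s['contact_force'],2),'w',s['width'],*out, 'turn z',None if yaw is None else round(-(yaw-a),3))
E
python3 -c "
from h import *
to([517,83,190],1.32)"
```

```text
t 2.425 tcp [393.9 316.4 231.6] yaw_y 1.32 F [ 0.78  0.66 -0.58] w 59.839282782073845 shift [-0.1771, -0.1956, 0.0416] turn z 0.0
```

>>> step_arm(motion="-0.036 -0.039 0.006 0 0 0; -0.072 -0.078 0.012 0 0 0; -0.108 -0.117 0.02 0 0 0; -0.144 -0.156 0.03 0 0 0; -0.177 -0.196 0.042 0 0 0")

```text
t: 3.05
tcp_pos: [517.8, 81.0, 189.8]
tool_rot: [0.001, 0.125, 0.992, 0.0]
contact_force: [0.8, 0.3, -0.3]
width: 59.8
```

Run:
```python
from h import *
w=bot.snapshot('wrist'); save(w,'w1')
for n,z in(('bar',100),('lead_edge',0),('sill_top',16),('bay',0)): print(n,[(np.round(d['at']).tolist(),round(d['conf'],2),ray(w,d['at'],z)[:2].round(1).tolist()) for d in bot.tip_of(w,n)])
to([517,83,81],1.32)
```

```text
bar [([316.0, 242.0], 0.78, [518.6, 81.4])]
lead_edge [([342.0, 207.0], 0.61, [524.3, 102.7])]
sill_top [([388.0, 196.0], 0.78, [520.3, 139.2])]
bay [([384.0, 196.0], 0.8, [523.5, 137.9])]
t 3.3 tcp [516.6  82.8 189.6] yaw_y 1.319 F [-0.36  0.73  0.54] w 59.39449789155898 shift [-0.0003, 0.0002, 0.1086] turn z -0.001
```

View pics/w1.png

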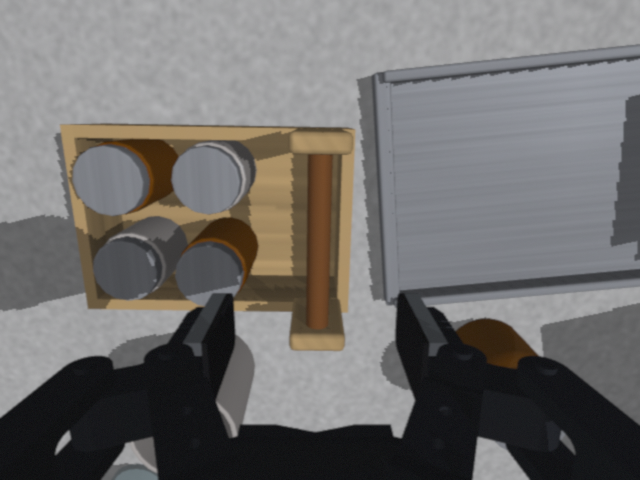

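The bar spans columns 305–335 and rows 150–325, midway between the open fingers and square to them. The sill edge at column 388 agrees with the fit, at about (520,139). I go down and grip.

>>> step_arm(motion="0 0 0.025 0 0 0; 0 0 0.05 0 0 0; 0 0 0.075 0 0 0; 0 0 0.095 0 0 0; 0 0 0.108 0 0 0")

```text
t: 3.92
tcp_pos: [516.0, 84.3, 81.0]
tool_rot: [-0.0, 0.124, 0.992, 0.001]
contact_force: [-0.2, -0.2, -0.6]
width: 59.9
```

>>> step_arm(motion="0 0 0 0 0 0; 0 0 0 0 0 0; 0 0 0 0 0 0; 0 0 0 0 0 0; 0 0 0 0 0 0", grip=0)

```text
t: 4.55
tcp_pos: [516.8, 84.3, 82.3]
tool_rot: [0.001, 0.125, 0.992, 0.001]
contact_force: [-2.4, 0.0, 6.5]
width: 12.1
```

```bash
python3 -c "
from h import *
to([517,83,81],1.32)"
```

```text
t 4.55 tcp [516.8  84.3  82.3] yaw_y 1.321 F [-2.38  0.04  6.5 ] w 12.078012628245355 shift [-0.0005, -0.0012, 0.0013] turn z 0.001
```

>>> step_arm(motion="0 -0.0026 -0.004 -0.027 0 0; 0 -0.005 -0.009 -0.055 0 0; 0 -0.0077 -0.013 -0.082 0 0; 0 -0.0103 -0.018 -0.11 0 0; 0 -0.0127 -0.0225 -0.137 0 0")

```text
t: 5.18
tcp_pos: [513.1, 71.2, 104.6]
tool_rot: [0.009, 0.124, 0.99, 0.069]
contact_force: [-1.4, -1.2, -5.4]
width: 11.9
```

Run:
```python
from h import *
s=bot.snapshot('scene');d=bot.snapshot('side')
cv2.imwrite('pics/v4.png',np.hstack([cv2.resize(s['frame'][200:360,280:440],(400,400)),cv2.resize(d['frame'][210:370,260:420],(400,400))])[...,::-1])
to([530.8,151.4,104],1.409)
print(tool().as_matrix().round(3))
```

```text
t 5.275 tcp [513.4  70.9 104.8] yaw_y 1.32 F [-0.6  -0.53 -4.06] w 11.982790204583583 shift [0.0031, 0.0814, 0.0122] turn z -0.089
[[-0.969  0.246  0.035]
 [ 0.249  0.959  0.134]
 [-0.001  0.139 -0.99 ]]
```

View pics/v4.png

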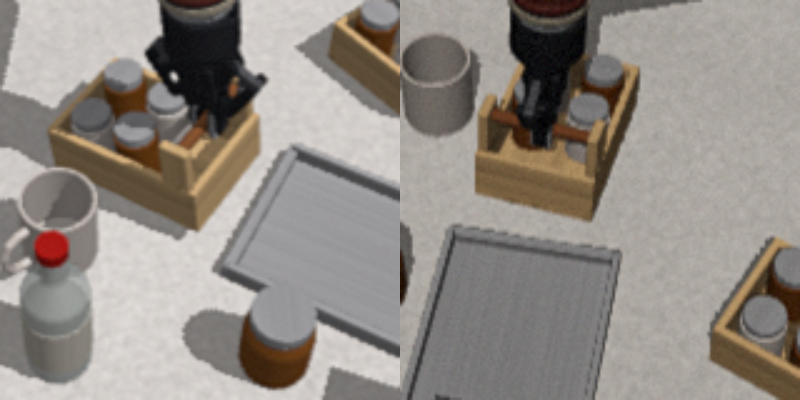

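Both views show the bar end lifted and the rear edge still on the table. I drag it forward over the sill and turn it to the bay's heading.

>>> step_arm(motion="0.001 0.007 0.001 0 0 -0.01; 0.002 0.014 0.002 0 0.001 -0.02; 0.003 0.021 0.003 0 0.002 -0.03; 0.0045 0.028 0.004 0 0.003 -0.04; 0.0055 0.035 0.005 0 0.005 -0.045")

```text
t: 5.9
tcp_pos: [516.7, 107.3, 104.6]
tool_rot: [0.008, 0.102, 0.992, 0.069]
contact_force: [-1.3, -1.3, -5.2]
width: 11.6
```

```bash
python3 -c "
from h import *
to([519.7,140.8,104.8],1.409)"
```

```text
t 5.9 tcp [516.7 107.3 104.6] yaw_y 1.366 F [-1.33 -1.26 -5.18] w 11.593976056821349 shift [0.0039, 0.0331, 0.0044] turn z -0.043
```

>>> step_arm(motion="0.001 0.0075 0.001 0 0.001 -0.01; 0.002 0.015 0.002 0 0.002 -0.02; 0.003 0.023 0.003 0 0.004 -0.03; 0.004 0.03 0.004 0 0.005 -0.043; 0.004 0.033 0.0044 0 0.005 -0.043")

```text
t: 6.52
tcp_pos: [519.6, 141.2, 104.8]
tool_rot: [0.007, 0.08, 0.994, 0.069]
contact_force: [-1.6, -1.3, -5.6]
width: 11.8
```

Run:
```python
from h import *
s=bot.snapshot('scene');d=bot.snapshot('side')
cv2.imwrite('pics/v5.png',np.hstack([cv2.resize(s['frame'][200:360,290:450],(400,400)),cv2.resize(d['frame'][210:370,240:400],(400,400))])[...,::-1])
to([519.7,140.8,104.8],1.409)
for x in (s,d): print([(n,[(np.round(q['at']).tolist(),round(q['conf'],2),ray(x,q['at'],z)[:2].round().tolist()) for q in bot.tip_of(x,n)][:2]) for n,z in(('lead_edge',26),('rear_edge',0),('sill_top',16))])
```

```text
t 6.625 tcp [519.8 141.3 105. ] yaw_y 1.41 F [ 0.56  0.3  -3.8 ] w 11.691855196945289 shift [0.0, -0.0005, 0.0001] turn z 0.001
[('lead_edge', [([467.0, 209.0], 0.73, [181.0, 305.0]), ([394.0, 280.0], 0.61, [516.0, 162.0])]), ('rear_edge', [([429.0, 235.0], 0.67, [303.0, 218.0]), ([335.0, 260.0], 0.65, [487.0, -14.0])]), ('sill_top', [([383.0, 282.0], 0.87, [525.0, 137.0]), ([207.0, 276.0], 0.42, [669.0, -319.0])])]
[('lead_edge', [([461.0, 371.0], 0.83, [156.0, 320.0])]), ('rear_edge', [([394.0, 335.0], 0.88, [312.0, 207.0]), ([322.0, 262.0], 0.76, [504.0, -23.0])]), ('sill_top', [([312.0, 306.0], 0.57, [526.0, 134.0])])]
```

View pics/v5.png

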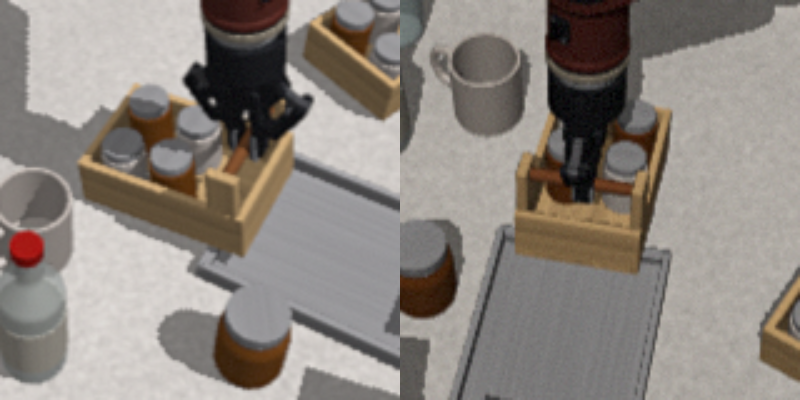

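The lead is over the sill in both views and centred. I lower it onto the sill.

>>> step_arm(motion="0 0.0005 0.002 0.01 0 0; 0 0.001 0.004 0.02 0 0; 0 0.0017 0.0055 0.03 0 0; 0 0.0017 0.006 0.03 0 0; 0 0.0017 0.006 0.03 0 0")

```text
t: 7.55
tcp_pos: [520.7, 143.7, 100.0]
tool_rot: [0.007, 0.081, 0.995, 0.055]
contact_force: [0.8, 4.3, 0.6]
width: 11.8
```

>>> step_arm(motion="0 0 0 0 0 0; 0 0 0 0 0 0; 0 0 0 0 0 0; 0 0 0 0 0 0; 0 0 0 0 0 0", grip=0.6)

```text
t: 8.18
tcp_pos: [520.7, 143.6, 100.0]
tool_rot: [0.007, 0.081, 0.995, 0.055]
contact_force: [0.6, 0.3, 0.2]
width: 51.3
```

>>> step_arm(motion="0 0 -0.02 0 0 0; 0 0 -0.045 0 0 0; 0 0 -0.07 0 0 0; 0 0 -0.1 0 0 0; 0 0 -0.13 0 0 0")

```text
t: 8.8
tcp_pos: [517.7, 129.5, 230.0]
tool_rot: [0.007, 0.081, 0.995, 0.055]
contact_force: [0.3, -0.4, 0.3]
width: 51.1
```

```bash
cat >> h.py <<'E'
def tilt(P,x,y,a,ph,piv=-95):
    Q=P.copy(); c,s=np.cos(ph),np.sin(ph); Q[:,0]=(P[:,0]-piv)*c-P[:,2]*s+piv; Q[:,2]=(P[:,0]-piv)*s+P[:,2]*c
    return place(Q,x,y,a)
E
python3 - <<'E'
from h import *
S=[bot.snapshot(n) for n in('scene','side')]
ms=[]
for s in S:
    t=proj(s,[[514,65,40]])[0]
    d=min(bot.silhouettes(s,'caddy'),key=lambda d:np.hypot(d['box'][0]+d['box'][2]/2-t[0],d['box'][1]+d['box'][3]/2-t[1])); ms.append(d['pixels']); print(d['conf'])
T=[tilt(b,0,0,0,.107) for b in CAD]
c,f=fit(S,ms,lambda p:T,[512,70,1.4],[8,8,.1]);print(c,f)
for s,m in zip(S,ms): print((mask(s,T,c)&m).sum()/m.sum())
ax=lambda a:np.array([np.cos(a),np.sin(a)])
b=np.array([520.5,139])
for k in(95,-95): d=c[:2]+k*ax(c[2])-b; print(k,d@ax(1.409),d@ax(1.409+np.pi/2),c[:2]+k*ax(c[2]))
to([500,-80,130]); print(bot.read_state()['joint_positions'])
cv2.imwrite('pics/v6.png',np.hstack([cv2.resize(S[0]['frame'][200:360,290:450],(400,400)),cv2.resize(S[1]['frame'][210:370,240:400],(400,400))])[...,::-1])
E
```

```text
0.73
0.8
[512.19729026  81.25453307   1.39426131] 0.1316624789243388
0.9972417251755266
0.9953837276399308
95 36.66090479813259 -2.5081471951849728 [528.88114351 174.7780544 ]
-95 -153.31845881006964 0.2921033333375182 [495.51343702 -12.26898825]
t 9.0 tcp [518.1 129.6 229.3] yaw_y 1.409 F [ 0.33 -0.88 -0.65] w 51.31467651174714 shift [-0.0154, -0.2194, 0.0757] turn z None
[ 0.02939275 -0.03181942  1.80478219  0.11001559  1.34360134 -1.40310389]
```

View pics/v6.png

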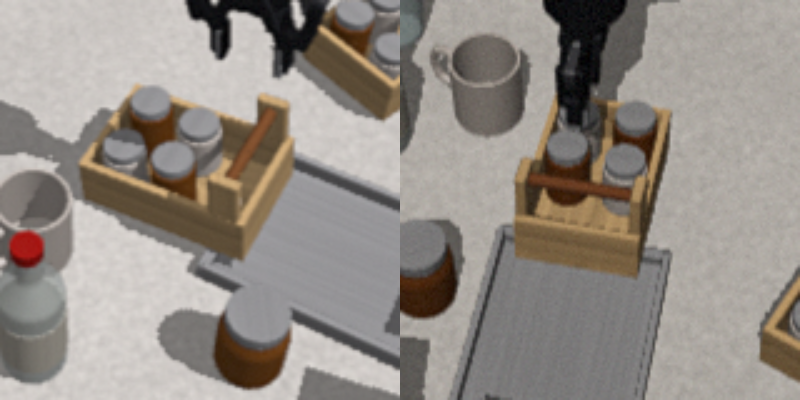

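The bar end rests on the sill and the gripper is clear. The lead is about 37 mm past the sill and the lateral error is under 3 mm. I work out the move to behind the rear wall.

```bash
cat >> h.py <<'E'
def rel(P,yaw):
    s=bot.read_state(); Rn=tool(); y=np.array([np.cos(yaw),np.sin(yaw),0]); z=np.array([0,0,-1.]); x=np.cross(y,z)
    Rt=R.from_matrix(np.c_[x,y,z]); print('shift',(Rn.inv().apply(np.array(P)-s['tcp_pos'])/1000).round(4),'rotvec',(Rn.inv()*Rt).as_rotvec().round(3))
E
python3 -c "
from h import *
rel([486,-65,230],1.409-np.pi/2)"
```

```text
shift [ 0.0003 -0.196  -0.0224] rotvec [ 0.091 -0.082  1.569]
```

>>> step_arm(motion="0 -0.04 -0.0045 0.01 -0.009 0.17; 0 -0.08 -0.009 0.02 -0.018 0.34; 0 -0.12 -0.0135 0.03 -0.027 0.52; 0 -0.16 -0.018 0.04 -0.036 0.7; 0 -0.196 -0.0224 0.05 -0.045 0.87", grip=0.55)

```text
t: 9.62
tcp_pos: [484.9, -66.0, 228.0]
tool_rot: [0.002, 0.496, 0.868, 0.026]
contact_force: [1.1, -0.1, -0.3]
width: 47.3
```

```bash
python3 -c "
from h import *
rel([486,-65,110],1.409-np.pi/2)"
```

```text
shift [-0.0024 -0.0041  0.1179] rotvec [ 0.037 -0.039  0.693]
```

>>> step_arm(motion="0 0 0.02 0.007 -0.008 0.15; 0 -0.001 0.045 0.015 -0.016 0.3; -0.001 -0.002 0.07 0.022 -0.024 0.46; -0.002 -0.003 0.095 0.03 -0.032 0.62; -0.0024 -0.004 0.118 0.037 -0.039 0.693")

```text
t: 10.25
tcp_pos: [484.6, -64.4, 107.1]
tool_rot: [-0.001, 0.763, 0.647, -0.001]
contact_force: [0.8, -0.2, 0.1]
width: 46.8
```

Run:
```python
from h import *
rel([486,-65,21],1.409-np.pi/2); to([486,-65,21])
d=bot.snapshot('side');s=bot.snapshot('wrist')
cv2.imwrite('pics/v7.png',np.hstack([cv2.resize(s['frame'],(400,300)),cv2.resize(d['frame'][190:340,240:440],(400,300))])[...,::-1])
```

```text
shift [-0.0004  0.0018  0.0861] rotvec [-0.003  0.    -0.003]
t 10.25 tcp [484.6 -64.4 107.1] yaw_y -0.165 F [ 0.83 -0.19  0.05] w 46.80002816622175 shift [-0.0004, 0.0018, 0.0861] turn z None
```

View pics/v7.png

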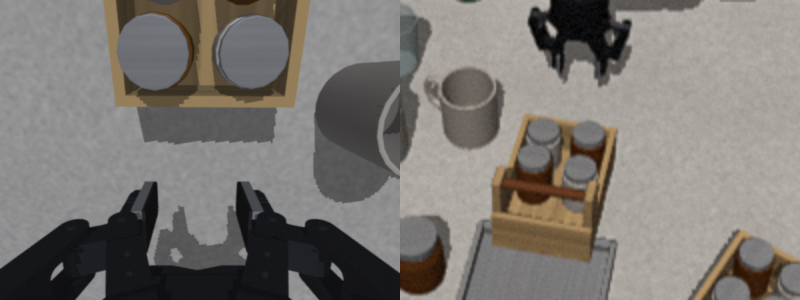

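The gripper is square and centred behind the rear wall (rows ~105, columns 115–300), and the mug is well to the side. I go down and approach.

>>> step_arm(motion="0 0.002 0.02 0 0 0; 0 0.002 0.04 0 0 0; 0 0.002 0.06 0 0 0; 0 0.002 0.075 0 0 0; 0 0.002 0.086 0 0 0")

```text
t: 10.98
tcp_pos: [483.9, -63.8, 18.9]
tool_rot: [-0.004, 0.762, 0.648, -0.002]
contact_force: [0.4, 0.2, -0.8]
width: 47.1
```

>>> step_arm(motion="0.008 0 0 0 0 0; 0.016 0 0 0 0 0; 0.022 0 0 0 0 0; 0.028 0 0 0 0 0; 0.033 0 0 0 0 0")

```text
t: 11.6
tcp_pos: [489.4, -30.7, 19.2]
tool_rot: [-0.003, 0.761, 0.648, -0.002]
contact_force: [0.1, -0.5, 0.2]
width: 47.0
```

>>> step_arm(motion="0.002 0 0 0 0 0; 0.004 0 0 0 0 0; 0.006 0 0 0 0 0; 0.008 0 0 0 0 0; 0.01 0 0 0 0 0")

```text
t: 12.22
tcp_pos: [491.1, -21.5, 19.3]
tool_rot: [-0.003, 0.762, 0.648, -0.003]
contact_force: [-0.8, -6.0, -0.1]
width: 47.1
```

>>> step_arm(motion="0.003 0 0 0 0 0; 0.006 0 0 0 0 0; 0.009 0 -0.001 0 0 0; 0.012 0 -0.002 0 0 0; 0.015 0 -0.002 0 0 0")

```text
t: 12.85
tcp_pos: [493.5, -6.7, 21.3]
tool_rot: [-0.003, 0.762, 0.648, -0.003]
contact_force: [-1.6, -5.6, -0.8]
width: 46.8
```

>>> step_arm(motion="0.003 0 0 0 0 0; 0.006 0 0 0 0 0; 0.009 0 -0.001 0 0 0; 0.012 0 -0.001 0 0 0; 0.015 0 -0.001 0 0 0")

```text
t: 13.48
tcp_pos: [496.0, 8.0, 22.4]
tool_rot: [-0.003, 0.762, 0.648, -0.003]
contact_force: [-0.8, -5.5, 0.3]
width: 47.0
```

>>> step_arm(motion="0.003 0 0 0 0 0; 0.006 0 0 0 0 0; 0.009 0 0 0 0 0; 0.012 0 0 0 0 0; 0.015 0 0 0 0 0")

```text
t: 14.1
tcp_pos: [498.7, 22.4, 22.8]
tool_rot: [-0.002, 0.761, 0.648, -0.003]
contact_force: [-0.6, -7.8, 2.5]
width: 46.9
```

>>> step_arm(motion="0.003 0 0 0 0 0; 0.006 0 0 0 0 0; 0.009 0 0 0 0 0; 0.012 0 0 0 0 0; 0.012 0 0 0 0 0")

```text
t: 14.72
tcp_pos: [501.4, 33.8, 23.6]
tool_rot: [-0.001, 0.761, 0.648, -0.003]
contact_force: [-2.1, -6.6, 4.5]
width: 46.9
```

>>> step_arm(motion="0.003 0 0 0 0 0; 0.006 0 0 0 0 0; 0.004 0 0 0 0 0; 0 0 0 0 0 0; -0.003 0 0 0 0 0")

```text
t: 15.35
tcp_pos: [500.6, 31.0, 23.4]
tool_rot: [-0.002, 0.761, 0.648, -0.003]
contact_force: [-0.4, 0.3, 0.4]
width: 46.8
```

Run:
```python
from h import *
d=bot.snapshot('side');s=bot.snapshot('scene')
cv2.imwrite('pics/v8.png',np.hstack([cv2.resize(s['frame'][210:360,310:510],(400,300)),cv2.resize(d['frame'][240:390,210:410],(400,300))])[...,::-1])
```

```text
(no output)
```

View pics/v8.png

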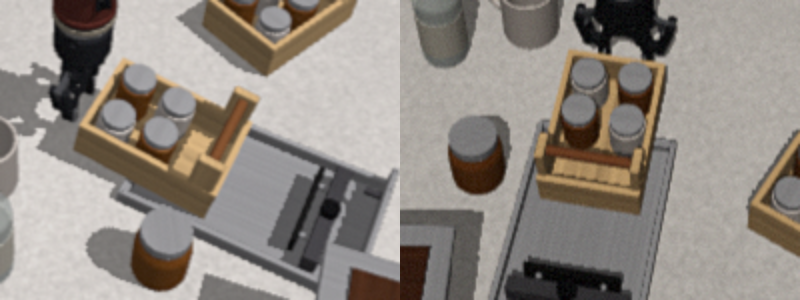

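The caddy is inside the rims and well aligned, with its balance point about over the sill. The upward force on the fingers hints that the rear is rising. I push on and ease off in between.

>>> step_arm(motion="0.006 0 0 0 0 0; 0.009 0 0 0 0 0; 0.012 0 0 0 0 0; 0.015 0 0 0 0 0; 0.018 0 0 0 0 0")

```text
t: 16.08
tcp_pos: [503.5, 48.4, 23.4]
tool_rot: [-0.001, 0.761, 0.648, -0.003]
contact_force: [0.5, -2.9, -1.7]
width: 47.0
```

>>> step_arm(motion="0.003 0 0 0 0 0; 0.006 0 0 0 0 0; 0.006 0 0 0 0 0; 0.002 0 0 0 0 0; -0.002 0 0 0 0 0")

```text
t: 16.7
tcp_pos: [503.4, 46.4, 23.6]
tool_rot: [-0.001, 0.761, 0.648, -0.003]
contact_force: [-0.3, 0.4, -1.0]
width: 46.9
```

>>> step_arm(motion="0.005 0 0 0 0 0; 0.009 0 0 0 0 0; 0.013 0 0 0 0 0; 0.017 0 0 0 0 0; 0.021 0 0 0 0 0")

```text
t: 17.32
tcp_pos: [506.5, 67.3, 23.3]
tool_rot: [-0.001, 0.761, 0.648, -0.003]
contact_force: [-0.8, -2.2, -1.3]
width: 47.0
```

>>> step_arm(motion="0.003 0 0 0 0 0; 0.006 0 0 0 0 0; 0.009 0 0 0 0 0; 0.012 0 0 0 0 0; 0.015 0 0 0 0 0")

```text
t: 17.95
tcp_pos: [508.9, 82.3, 23.3]
tool_rot: [-0.001, 0.761, 0.648, -0.003]
contact_force: [0.1, -3.1, -1.9]
width: 46.7
```

>>> step_arm(motion="0.003 0 0 0 0 0; 0.006 0 0 0 0 0; 0.009 0 0 0 0 0; 0.012 0 0 0 0 0; 0.015 0 0 0 0 0")

```text
t: 18.58
tcp_pos: [511.3, 97.3, 23.2]
tool_rot: [-0.001, 0.761, 0.648, -0.003]
contact_force: [-1.0, -3.7, -1.9]
width: 46.9
```

Run:
```python
from h import *
d=bot.snapshot('side');s=bot.snapshot('scene')
rel([0,0,0],1.409-np.pi/2)
p=np.array(bot.read_state()['tcp_pos'][:2])-[520.5,139]; print('tcp bay',p@[.161,.987],p@[-.987,.161])
cv2.imwrite('pics/v9.png',np.hstack([cv2.resize(s['frame'][210:360,310:510],(400,300)),cv2.resize(d['frame'][240:390,210:410],(400,300))])[...,::-1])
```

```text
shift [-0.1776 -0.4892  0.0267] rotvec [-0.006  0.003  0.002]
tcp bay -42.323403782839655 2.318895860520492
```

View pics/v9.png

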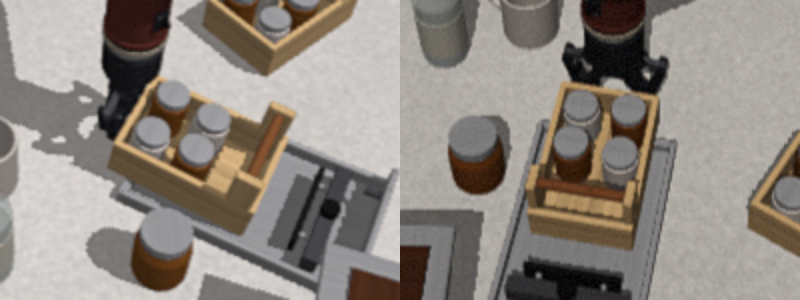

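The caddy has tipped nose-down into the bay and is straight, with about 30 mm or more left before the stop.

>>> step_arm(motion="0.003 0 0 0 0 0; 0.006 0 0 0 0 0; 0.009 0 0 0 0 0; 0.012 0 0 0 0 0; 0.015 0 0 0 0 0")

```text
t: 19.3
tcp_pos: [513.8, 112.6, 23.2]
tool_rot: [-0.002, 0.761, 0.648, -0.003]
contact_force: [-1.1, -2.9, -1.6]
width: 46.9
```

>>> step_arm(motion="0.003 0 0 0 0 0; 0.006 0 0 0 0 0; 0.009 0 0 0 0 0; 0.012 0 0 0 0 0; 0.014 0 0 0 0 0")

```text
t: 19.92
tcp_pos: [516.0, 126.6, 23.1]
tool_rot: [-0.002, 0.761, 0.649, -0.003]
contact_force: [-0.4, -3.4, -1.8]
width: 47.2
```

>>> step_arm(motion="0.001 0 0 0 0 0; 0.002 0 0 0 0 0; 0.003 0 0 0 0 0; 0.004 0 0 0 0 0; 0.005 0 0 0 0 0")

```text
t: 20.55
tcp_pos: [516.8, 131.6, 23.1]
tool_rot: [-0.002, 0.761, 0.649, -0.003]
contact_force: [-1.1, -4.0, -2.4]
width: 46.9
```

>>> step_arm(motion="0.001 0 0 0 0 0; 0.002 0 0 0 0 0; 0.003 0 0 0 0 0; 0.004 0 0 0 0 0; 0.005 0 0 0 0 0")

```text
t: 21.18
tcp_pos: [517.7, 136.7, 23.2]
tool_rot: [-0.002, 0.761, 0.648, -0.003]
contact_force: [0.9, 0.0, -0.1]
width: 47.1
```

The force fell to zero, so the rear has dropped over the sill. I feel for the stop slowly. Each millimetre of pad travel adds only 1.25 N.

>>> step_arm(motion="0.001 0 0 0 0 0; 0.002 0 0 0 0 0; 0.003 0 0 0 0 0; 0.004 0 0 0 0 0; 0.005 0 0 0 0 0")

```text
t: 21.8
tcp_pos: [518.9, 140.9, 23.7]
tool_rot: [-0.001, 0.761, 0.648, -0.003]
contact_force: [-0.6, -6.5, 2.6]
width: 46.8
```

>>> step_arm(motion="0.001 0 0 0 0 0; 0.002 0 0 0 0 0; 0.003 0 0 0 0 0; 0.004 0 0 0 0 0; 0.005 0 0 0 0 0")

```text
t: 22.42
tcp_pos: [519.8, 145.9, 23.7]
tool_rot: [-0.001, 0.761, 0.648, -0.003]
contact_force: [-0.7, -5.4, 1.4]
width: 46.8
```

>>> step_arm(motion="0.001 0 0 0 0 0; 0.002 0 0 0 0 0; 0.003 0 0 0 0 0; 0.004 0 0 0 0 0; 0.004 0 0 0 0 0")

```text
t: 23.05
tcp_pos: [520.4, 149.8, 23.7]
tool_rot: [-0.001, 0.761, 0.649, -0.003]
contact_force: [-0.9, -5.2, 0.9]
width: 46.9
```

>>> step_arm(motion="0.001 0 0 0 0 0; 0.002 0 0 0 0 0; 0.003 0 0 0 0 0; 0.004 0 0 0 0 0; 0.004 0 0 0 0 0")

```text
t: 23.68
tcp_pos: [521.2, 152.8, 23.7]
tool_rot: [-0.0, 0.761, 0.649, -0.004]
contact_force: [-0.4, -9.5, 1.7]
width: 46.8
```

>>> step_arm(motion="0.001 0 0 0 0 0; 0.002 0 0 0 0 0; 0.003 0 0 0 0 0; 0.003 0 0 0 0 0; 0.003 0 0 0 0 0")

```text
t: 24.3
tcp_pos: [521.6, 154.3, 23.7]
tool_rot: [0.001, 0.761, 0.649, -0.005]
contact_force: [-1.6, -11.7, 1.4]
width: 47.3
```

The force rose from 5.3 to 11.7 N over about 4 mm. That puts the pad at about 6 N, which matches its spring. I back off gently.

>>> step_arm(motion="-0.001 0 0 0 0 0; -0.003 0 0 0 0 0; -0.006 0 0 0 0 0; -0.012 0 0 0 0 0; -0.02 0 0 0 0 0")

```text
t: 24.92
tcp_pos: [518.3, 134.5, 23.9]
tool_rot: [0.001, 0.761, 0.649, -0.005]
contact_force: [-0.0, 0.3, 0.3]
width: 47.3
```

>>> step_arm(motion="-0.02 0 -0.01 0 0 0; -0.04 0 -0.04 0 0 0; -0.06 0 -0.08 0 0 0; -0.08 0 -0.12 0 0 0; -0.09 0 -0.15 0 0 0")

```text
t: 25.55
tcp_pos: [505.3, 44.5, 177.3]
tool_rot: [0.002, 0.761, 0.649, -0.004]
contact_force: [0.8, -0.2, -0.5]
width: 47.1
```

Run:
```python
from h import *
S=[bot.snapshot(n) for n in('scene','side')]; s,d=S
im=[x['frame'].copy() for x in S]
ms=[]
for x in S:
    t=proj(x,[[538,258,40]])[0]
    m=min(bot.silhouettes(x,'caddy'),key=lambda d:np.hypot(d['box'][0]+d['box'][2]/2-t[0],d['box'][1]+d['box'][3]/2-t[1])); ms.append(m['pixels']); print(m['conf'])
T=[b+[0,0,3] for b in CAD]
c,f=fit(S,ms,lambda p:T,[538,258,1.4],[8,8,.1]);print(c,f)
ax=lambda a:np.array([np.cos(a),np.sin(a)])
for k in(95,-95): q=c[:2]+k*ax(c[2])-[520.5,139]; print(k,q@ax(1.409),q@ax(1.409+np.pi/2))
cv2.imwrite('pics/v10.png',np.hstack([cv2.resize(im[0][210:360,340:490],(400,400),interpolation=cv2.INTER_CUBIC),cv2.resize(im[1][270:420,220:370],(400,400),interpolation=cv2.INTER_CUBIC)])[...,::-1])
```

```text
0.85
0.32
[538.61681179 256.98898215   1.39690882] 0.9827726305446073
95 214.35950450310915 -0.02182885818625977
-95 24.37339300793195 2.2754388541375574
```

View pics/v10.png

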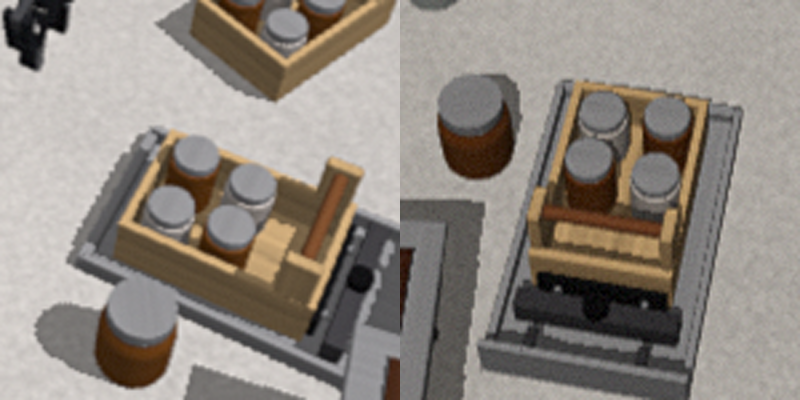

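The caddy lies flat inside the sill with its leading end on the pad, and the robot is clear. I hand it in.

```bash
python3 -c "
from h import *
print(bot.hand_in()); print(bot.read_state()['t'])"
```

```text
the job is handed in; nothing more can be done
None
the job is handed in; nothing more can be done
```

I handed the job in at about 26 s. The caddy lies flat in the bay with its leading end against the sprung stop. No verdict was reported.

- **Lift and set down:** I took the caddy farther from the base and lifted only its bar end. I drew it about 37 mm past the sill, squared it to the bay, set it down and let go.
- **Push:** I pushed it from behind with both open fingers, easing off while it tipped forward over the sill. The highest force I read was about 12 N at the wrist, while pressing the stop.
- **Stop:** After the rear dropped off the sill, sliding took about 5.3 N. The force then rose to 11.7 N over about 4 mm, so the stop took roughly 6 N, under its 12 N limit. I then backed off and moved clear.

**Last checks:** The final pictures show the caddy flat and straight, touching the pad, with the robot clear. The amber jar, the only bystander in those views, stands where it was. I took no final picture of the others, but nothing came near them. The pose fit puts the rear edge about 24 mm inside the sill. That fit rests on the scene camera alone, because the side camera's outline was unreliable (confidence 0.32) and disagreed. The force left on the pad after I let go was not measured directly.

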